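Close the label printer and hold its lid down on the seal

ROBOT

A 6-joint arm with a two-finger parallel gripper is mounted at the origin on the work surface. World frame = base frame: x ahead of the robot, y to its left, z up, the work surface at z = 0. Lengths are in mm, angles in rad, forces in N, time in s.
With the tool pointing down it reaches from about 350 to 875 mm from the base axis. Payload 4.2 kg.
Tool frame: the origin (TCP) lies midway between the tips of the shut fingers; the grasp point (between the pads) lies 19 mm behind it (arm.pinch_z is the distance from the TCP to the grasp point, in mm); z points along the fingers, y is the line along which they close (so a half turn about z gives the same grasp; the last joint's range is limited). The gripper opens to 85 mm and grips with 20 to 120 N. Pads are 22 mm wide; open, the fingers measure 114 mm over their backs; the gripper's body (76 mm by 85 mm) begins 54 mm behind the grasp point. The pads swing forward as they close: fully open they stand 13 mm farther back than shut.
Start: joints at [-0.862, 0.385, 0.008, 0, -1.194, -0.259], TCP at [271.753, -562.805, 231.312] pointing down, gripper open.
Joint ranges: [-3.14, 3.14], [-1.21, 2.06], [-1.07, 1.41], [-3.16, 2.05], [-2.99, -0.16], [-3.1, 3.1]. Speed limits (rad/s): [2.79, 2.79, 3.14, 3.14, 3.14, 3.14].

INTERFACE

Orientations are given as a rotation vector (axis times angle).
In Python, from rig import get_obs, optics, ticket, arm gives the robot as it stands.
- The arm moves only by the tool servo_tool, never from a script. Its argument "steps" is one flat list of numbers, 7 for each row, row after row: the turn, a rotation vector about the tool's x, y, z in units of 6 degrees (1.0 is 6 degrees), then the shift along the tool's x, y, z in units of 30 mm (1.0 is 30 mm), then the opening, from 0 (shut) to 1 (fully open). In form: [ax, ay, az, x, y, z, jaw, ax, ay, az, x, y, z, jaw, ...]. A call has 1 to 12 rows; each row shifts and turns the commanded pose from where the row before left it, along the tool's axes as they then stand; what a row does not reach is not made up. A row lasts 1/12 s, in which the tool goes at most 41.7 mm and 7.16 degrees, less where a joint would pass 70% of its speed; a pose out of reach is approached as far as the arm can. A call is refused whole if a number of a shift passes 1 or a number of a turn 1, either way. A call with a gripper value outside its range is refused whole. The fingers move at their own pace and stop on an object; "squeeze" is the grip in N (left out, the last holds). Time passes only in rows, so rows that do not move let the fingers close. It gives the time, the measured TCP pose, the force, the opening and the grip force at its end, in the units of the state.
- get_obs(): the state, without advancing time (a new reading comes with each control period).
- optics.camera(name): name is "scene" or "top"; returns the picture (480x640x3 uint8, red, green, blue); there is no depth.
- optics.camera_params(name): a dict with "fx", "fy", "cx", "cy" (pixels), "distortion" ([k1, k2, p1, p2, k3] as OpenCV has them; the pictures are not rectified), "cam_to_world" (4x4, takes a point from camera to world coordinates). Camera axes: x right, y up, looking along -z (the intrinsics and any distortion apply to the point x, -y, -z); pixel columns grow to the right and rows downward; lengths in mm; the calibration is good to about 2 mm. A picture is of the moment at which its call begins. camera_params takes no time and is no camera call.
- ticket.hand_in(): hands the job in; it is judged then, once.
The state is a dict: "time_s": time; "joint_pos": joint angles; "joint_velocities": joint speeds; "tau": joint torques, N m; "eef_pos": TCP position; "orientation": TCP orientation; "force": force on the tool from outside, world axes, zero at the start; "wrist_torque": the same for the moment, N m; "opening": finger opening in mm; "grasp_force": force on a finger pad.
Only numpy, scipy, OpenCV 4.12 (cv2) and the standard library are available. Lean on these libraries where they do the work, as an engineer would, in place of code of your own. Each camera call takes 0.05 s, during which the arm holds its last target. There are 200 camera calls.

TASK

The label printer has just been loaded: swing its lid down and turn the black wing fastener on it until the wing lines up with the two engraved marks, so that its stud can pass through the slot in the frame below. Then press the lid fully home, flush against its seal, and keep it pressed there, leaving the wing lined up (do not lock it): finish while still holding the lid down, because the seal pushes it up again and I am going to put in the two corner screws. Leave the other things on the desk where they are.

Things in the scene. Friction and masses are not known exactly. Their poses are not given: they have to be found in the camera images.
- printer: Stainless bench label printer, fixed: a case 240 (x) by 280 (y) by 110 mm high. Origin: centre of its underside, on the desk. x points from its front face (x = -120 mm) to its back, y to its left, z up. A label roll lies inside. Along the front an inward flange, its top 98 mm above the desk, has the fastener's slot in its middle and a soft black seal strip at its front edge.
- lid (a joint): Opening angle of the lid (rad): 0 = fully home, on a stop. Counterbalanced with a stiff hinge: it stays where it is left; 1 to 3 N at the front moves it. If the wing is not lined up the stud stands on the flange and stops the lid at about 0.053 rad. Lined up, it goes on down; below 0.038 the seal pushes back: about 12 N straight down at the wing presses it home; let go, it rises to about 0.03.
- lid_hinge (a point): Point on the hinge line, mid-width of the lid; at x = +105, z = 110 mm in the printer's frame. Its axes are the lid's: x from front to hinge, y along the hinge, z out of the top face. The lid is a steel plate 284 mm wide reaching 225 mm from the hinge line to the front, underside through the hinge line, top face 8 mm above it, about 0.5 kg. Top face 118 mm above the desk when home.
- lid_front (a point): Point on the lid's top face, in the middle of its width, 210 mm from the hinge line and 15 mm from the front edge.
- wing (a point): Middle of the black plastic wing fastener on the lid: on its turning axis, 190 mm from the hinge line, mid-width, 16 mm above the lid's top face. y points along the wing, x across it, z out of the lid. The wing is a bar 48 mm long, 11 mm thick, its top 26 mm above the lid, on a round foot 32 mm across, 3 mm high. The cross pin of its stud (24 by 6 mm), under the lid, lies along the wing.
- fastener (a joint): Turn of the wing (rad), counter-clockwise seen from above positive; no stops. 0 or pi = lined up (it is symmetrical): the wing lies along the two short engraved marks on the lid left and right of it, parallel to the front edge. Light friction (0.04 N m, more with the lid pressed on the stud); stays where it is left. The stud passes the slot within about 0.2 rad of lined up.
- slot (a point): Centre of the slot in the printer's front flange, at the flange's top face, 98 mm above the desk; axes as the printer's. The slot is 30 mm long along y and 12 mm wide.
- dish: Small round steel dish, 68 mm across and 16 mm high, with the two corner screws in it, beside the printer's left side; origin under its centre. Leave alone.
- screwdriver: Screwdriver with a black handle, 180 mm long, lying beside the printer's right side. Leave alone.
- roll: Spare roll of labels, 80 mm across and 58 mm high, standing on its flat end behind the printer; origin under its centre. Leave alone.
- tray: White plastic tray 300 by 200 by 45 mm with three stacks of frozen patties, up to 65 mm high, on the right; origin under its centre. Leave alone.
- phone: Black desk telephone, 190 by 170 mm, 62 mm high, on the left; origin under its centre. Leave alone.
- punch: Desk hole punch, 130 by 105 mm, 65 mm high, on the left; origin under its centre. Leave alone.
- pot_a: Sample pot with a white cap, 60 mm across and 65 mm high, on the right; origin under its centre. Leave alone.
- pot_b: A second sample pot, the same, on the right. Leave alone.

How it is judged:
By the outcome, as a careful person would: the job done as asked, in the order asked, and still so for the second after the job is handed in, while the arm keeps its last pose, push and grip.
It also fails if it takes over 40 s, if anything falls off the work surface, if the arm or the gripper's body presses on something with over 40 N, if the wrist force passes 120 N, or if a joint passes its speed limit or range.

## Working session

There is one attempt and no reset: what is moved stays moved. The work goes in short steps, Python scripts to look and compute and a tool call to move; the robot and the scene stay as the last step left them, time stands still between calls to the robot, and variables do not carry over. Pictures are saved under pics/ and viewed, at most 10 in all, crops included, and the job is handed in when it is done.

Besides the shell and the picture viewer there is one more tool, called after "Request:" by a JSON object that holds its "fn" and its "kwargs". servo_tool: Moves the arm, as the interface text tells. Its arguments: {"type":"object","properties":{"steps":{"type":"array","items":{"type":"number"}},"squeeze":{"type":"number"}},"required":["steps"]}

```bash
ls; mkdir -p pics; python3 - <<'E'
from rig import get_obs, optics
import cv2,numpy as np
for n in("scene","top"):
    im=optics.camera(n); cv2.imwrite(f"pics/{n}0.png",im[:,:,::-1])
    p=optics.camera_params(n); print(n,{k:np.round(v,3).tolist() for k,v in p.items()})
o=get_obs(); print({k:np.round(v,3).tolist() for k,v in o.items()})
E
```

```text
pics
scene {'fx': 610.239, 'fy': 610.239, 'cx': 325.552, 'cy': 238.728, 'distortion': [-0.167, 0.0, 0.0, 0.0, 0.0], 'cam_to_world': [[-0.805, -0.498, 0.324, 1088.388], [0.594, -0.682, 0.427, 652.274], [0.008, 0.536, 0.844, 1510.002], [0.0, 0.0, 0.0, 1.0]]}
top {'fx': 451.064, 'fy': 451.064, 'cx': 320.207, 'cy': 237.731, 'distortion': [-0.066, 0.0, 0.0, 0.0, 0.0], 'cam_to_world': [[0.026, 0.991, -0.132, 406.267], [-1.0, 0.027, 0.005, -41.903], [0.009, 0.132, 0.991, 1217.422], [0.0, 0.0, 0.0, 1.0]]}
{'time_s': 0.1, 'joint_pos': [-0.862, 0.385, 0.007, -0.0, -1.194, -0.259], 'joint_velocities': [0.0, -0.003, 0.002, 0.002, 0.001, -0.001], 'tau': [0.0, -39.332, 18.893, 4.198, -0.003, 0.0], 'eef_pos': [271.545, -562.343, 230.326], 'orientation': [0.7, -3.062, -0.003], 'force': [-0.758, -0.206, 0.118], 'wrist_torque': [0.036, -0.014, 0.011], 'grasp_force': 0.0, 'opening': 85.178}
```

View pics/scene0.png

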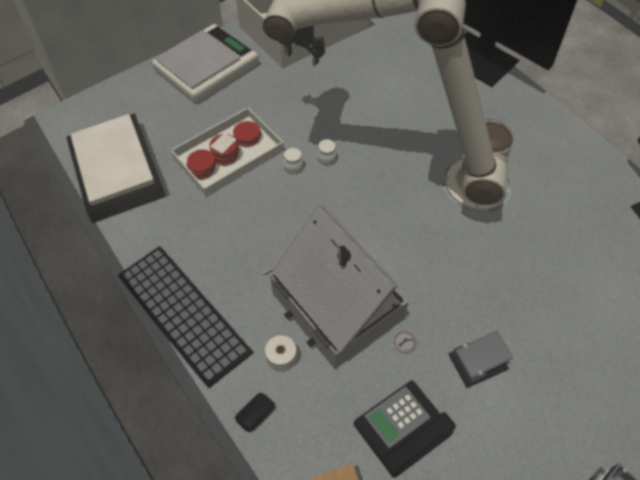

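View pics/top0.png

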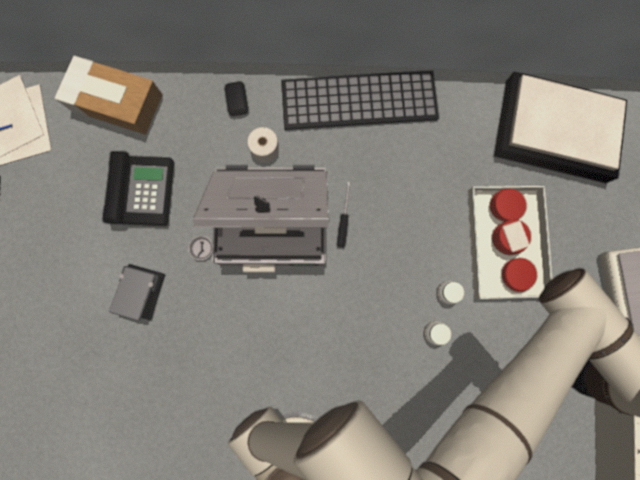

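The scene view shows the printer at about (335,285) with the lid raised, and the wing at (344,256). The top view shows the printer at columns 213–328, rows 165–265, with its front facing the robot and the wing at (262,204). I'll zoom in on both next.

```bash
python3 - <<'E'
import cv2,numpy as np
t=cv2.imread("pics/top0.png")[155:280,185:345]; s=cv2.imread("pics/scene0.png")[200:365,255:420]
cv2.imwrite("pics/tz.png",cv2.resize(t,None,fx=4.8,fy=4.8,interpolation=cv2.INTER_CUBIC))
cv2.imwrite("pics/sz.png",cv2.resize(s,None,fx=3.6,fy=3.6,interpolation=cv2.INTER_CUBIC))
E
```

```text
(no output)
```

View pics/tz.png

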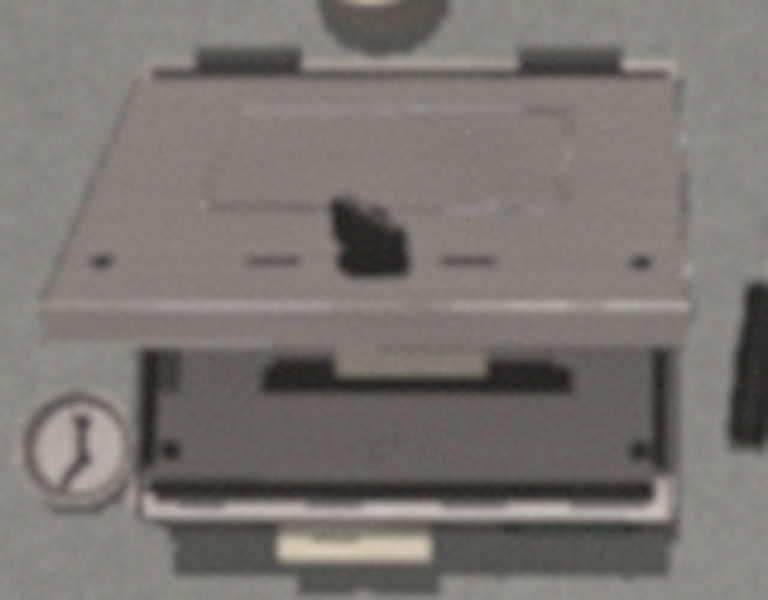

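View pics/sz.png

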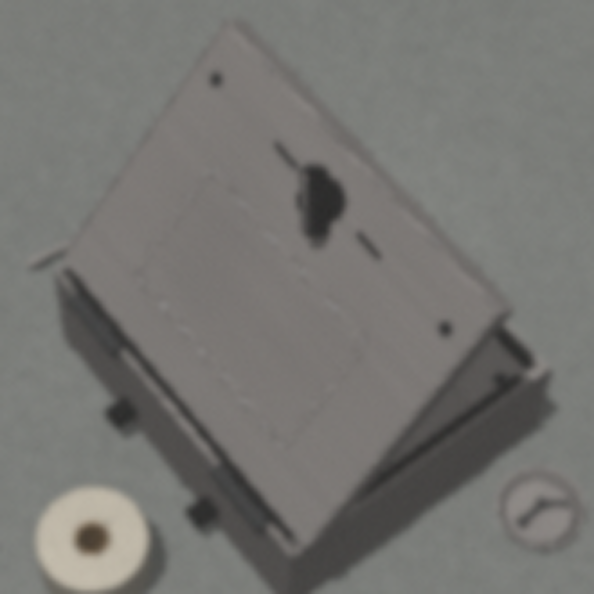

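The top crop shows lid screw holes at (101,261) and (640,262), marks at (273,261) and (468,261), and the wing turned well off the marks. The scene crop shows the same holes at (216,79) and (445,328), and the marks at (287,155) and (369,245). I'll triangulate from these.

```bash
cat > h.py <<'E'
import cv2,numpy as np
from rig import get_obs, optics
from scipy.spatial.transform import Rotation as R
def ray(n,px):
    p=optics.camera_params(n); T=np.array(p["cam_to_world"])
    K=np.array([[p["fx"],0,p["cx"]],[0,p["fy"],p["cy"]],[0,0,1.]])
    u=cv2.undistortPoints(np.array([[px]],float),K,np.array(p["distortion"]))[0,0]
    d=T[:3,:3]@np.array([u[0],-u[1],-1]); return T[:3,3],d/np.linalg.norm(d)
def plane(n,px,z):
    o,d=ray(n,px); return o+d*(z-o[2])/d[2]
def tri(a,b):
    (o,d),(q,e)=ray("top",a),ray("scene",b)
    s=np.linalg.lstsq(np.c_[d,-e],q-o,rcond=None)[0]; A=o+s[0]*d;B=q+s[1]*e
    return (A+B)/2,np.linalg.norm(A-B)
E
python3 - <<'E'
from h import *
t=lambda u,v:(185+(u+.5)/4.8-.5,155+(v+.5)/4.8-.5)
s=lambda u,v:(255+(u+.5)/3.6-.5,200+(v+.5)/3.6-.5)
for n,a,b in [("holeL",(101,261),(445,328)),("holeR",(640,262),(216,79)),("markL",(273,261),(369,245)),("markR",(468,261),(287,155)),("cornL",(42,303),(508,315)),("cornR",(690,303),(235,22))]:
    P,e=tri(t(*a),s(*b)); print(n,P.round(1),round(e,1))
for n,a,z in [("caseFL",(140,520),110),("caseFR",(677,520),110),("caseBL",(150,68),110),("caseBR",(680,65),110),("sealL",(152,490),98),("sealR",(655,490),98),("dish",(77,450),16),("scrwL",(170,450),98),("scrwR",(638,450),98)]:
    print(n,plane("top",t(*a),z).round(1))
E
```

```text
holeL [591.8 203.9 252.8] 1.0
holeR [597.7 -40.7 252.1] 0.1
markL [593.6 125.8 252.4] 0.2
markR [595.7  37.6 252.4] 0.8
cornL [565.2 226.  275.2] 6.6
cornR [572.  -60.3 278. ] 7.9
caseFL [484.3 212.4 110. ]
caseFR [491.9 -63.  110. ]
caseBL [723.2 221.2 110. ]
caseBR [732.3 -58.7 110. ]
sealL [500.9 209.8  98. ]
sealR [508.1 -51.4  98. ]
dish [529.1 271.6  16. ]
scrwL [522.  201.5  98. ]
scrwR [528.8 -42.1  98. ]
```

The lid is at about 0.80 rad, the hinge is near (717, 84), and the printer yaw is about 0.025. The wing is turned roughly 0.8 rad clockwise. I'll move to above the lid front, right of the wing.

Request:
{"fn": "servo_tool", "kwargs": {"steps": [0, 0, -1, 0, 0, -1, 0, 0, 0, -1, 0, 0, -1, 0, 0, 0, -1, 0, 0, -1, 0, 0, 0, -0.33, 0, 0, -0.33, 0, 0, 0, 0, -0.957, 0.297, 0, 0, 0, 0, 0, -0.957, 0.297, 0, 0, 0, 0, 0, -0.957, 0.297, 0, 0, 0, 0, 0, -0.957, 0.297, 0, 0, 0, 0, 0, -0.957, 0.297, 0, 0, 0, 0, 0, -0.957, 0.297, 0, 0, 0, 0, 0, -0.957, 0.297, 0, 0, 0, 0, 0, -0.957, 0.297, 0, 0], "squeeze": 40}}

```text
time_s: 1.1
eef_pos: [381.1, -347.0, 330.8]
orientation: [1.221, -2.894, -0.001]
force: [1.4, -0.0, 0.3]
opening: -0.2
grasp_force: 0.0
```

Request:
{"fn": "servo_tool", "kwargs": {"steps": [0, 0, 0, -0.957, 0.297, 0, 0, 0, 0, 0, -0.957, 0.297, 0, 0, 0, 0, 0, -0.957, 0.297, 0, 0, 0, 0, 0, -0.957, 0.297, 0, 0, 0, 0, 0, -0.957, 0.297, 0, 0, 0, 0, 0, -0.957, 0.297, 0, 0, 0, 0, 0, -0.957, 0.297, 0, 0, 0, 0, 0, -0.957, 0.297, 0, 0, 0, 0, 0, -0.957, 0.297, 0, 0, 0, 0, 0, -0.957, 0.297, 0, 0, 0, 0, 0, -0.957, 0.297, 0, 0, 0, 0, 0, -0.957, 0.297, 0, 0]}}

```text
time_s: 2.1
eef_pos: [544.9, -25.7, 330.8]
orientation: [1.221, -2.894, -0.001]
force: [0.7, -0.3, 0.3]
opening: 0.1
grasp_force: 0.0
```

Request:
{"fn": "servo_tool", "kwargs": {"steps": [0, 0, 0, -0.957, 0.297, 0, 0, 0, 0, 0, -0.957, 0.297, 0, 0, 0, 0, 0, -0.14, -0.14, 0.9, 0, 0, 0, 0, 0, 0, 0.9, 0, 0, 0, 0, 0.07, 0.07, 0.33, 0, 0, 0, 0, 0.07, 0.07, 0.33, 0, 0, 0, 0, 0.17, 0.17, 0.33, 0, 0, 0, 0, 0.17, 0.17, 0.33, 0]}}

```text
time_s: 2.77
eef_pos: [558.0, 26.0, 238.2]
orientation: [-1.22, 2.893, -0.001]
force: [0.7, 0.2, 1.1]
opening: -0.3
grasp_force: 0.5
```

Request:
{"fn": "servo_tool", "kwargs": {"steps": [0, 0, 0, 0.14, 0.14, 0.33, 0, 0, 0, 0, 0.14, 0.14, 0.33, 0, 0, 0, 0, 0.14, 0.14, 0.33, 0, 0, 0, 0, 0.14, 0.14, 0.33, 0, 0, 0, 0, 0.08, 0.08, 0.33, 0, 0, 0, 0, 0.08, 0.08, 0.33, 0, 0, 0, 0, 0.06, 0.06, 0.33, 0, 0, 0, 0, 0.06, 0.06, 0.33, 0]}}

```text
time_s: 3.43
eef_pos: [522.2, 25.5, 159.1]
orientation: [-1.22, 2.892, -0.001]
force: [-0.6, -0.6, 0.5]
opening: -0.3
grasp_force: 0.3
```

```bash
python3 - <<'E'
from h import *
for n in("scene","top"):
    cv2.imwrite(f"pics/{n}1.png",optics.camera(n)[:,:,::-1])
t=cv2.imread("pics/top1.png")[150:290,185:345]; s=cv2.imread("pics/scene1.png")[200:365,255:420]
a=cv2.resize(t,(400,350),interpolation=cv2.INTER_CUBIC); b=cv2.resize(s,(396,396),interpolation=cv2.INTER_CUBIC)
o=np.zeros((396,796,3),np.uint8); o[:350,:400]=a; o[:,400:]=b; cv2.imwrite("pics/c1.png",o)
E
```

```text
(no output)
```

View pics/c1.png

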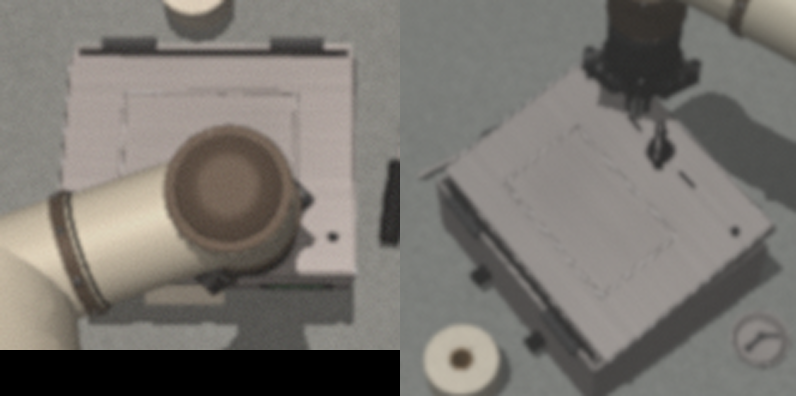

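The left half (top view) shows the arm covering the wing and the lid nearly down. The right half (scene view) shows the lid low, at about 0.2 rad, with the wing visible at (660,145). I'll push a little further, then back off for a clear view.

Request:
{"fn": "servo_tool", "kwargs": {"steps": [0, 0, 0, 0.03, 0.03, 0.33, 0, 0, 0, 0, 0.03, 0.03, 0.33, 0, 0, 0, 0, 0, 0, 0.12, 0, 0, 0, 0, 0, 0, -1, 0, 0, 0, 0, 0, 0, -1, 0, 0, 0, 0, 0.7, -0.7, 0, 1, 0, 0, 0, 0.7, -0.7, 0, 1, 0, 0, 0, 0.7, -0.7, 0, 1, 0, 0, 0, 0.7, -0.7, 0, 1, 0, 0, 0, 0.7, -0.7, 0, 1, 0, 0, 0, 0.7, -0.7, 0, 1, 0, 0, 0, 0, 0, 0, 1]}}

```text
time_s: 4.53
eef_pos: [521.9, -156.4, 195.3]
orientation: [-1.215, 2.897, -0.002]
force: [0.2, -0.0, -0.2]
opening: 83.3
grasp_force: 0.0
```

```bash
python3 - <<'E'
from h import *
for n in("scene","top"):
    cv2.imwrite(f"pics/{n}2.png",np.mean([optics.camera(n) for _ in range(3)],0)[:,:,::-1])
t=cv2.imread("pics/top2.png")[200:270,205:335]; s=cv2.imread("pics/scene2.png")[220:320,300:430]
a=cv2.resize(t,None,fx=6,fy=6,interpolation=cv2.INTER_CUBIC)
cv2.imwrite("pics/t2.png",a);cv2.imwrite("pics/s2.png",cv2.resize(s,None,fx=6,fy=6,interpolation=cv2.INTER_CUBIC))
E
```

```text
[ WARN:0@3.178] global loadsave.cpp:1063 imwrite_ Unsupported depth image for selected encoder is fallbacked to CV_8U.
```

View pics/t2.png

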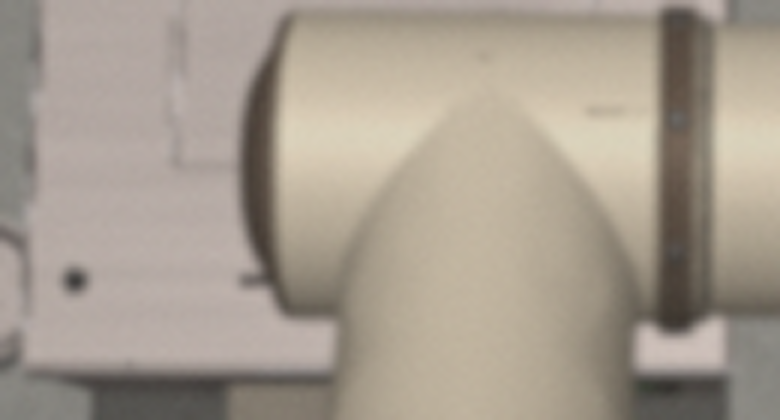

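View pics/s2.png

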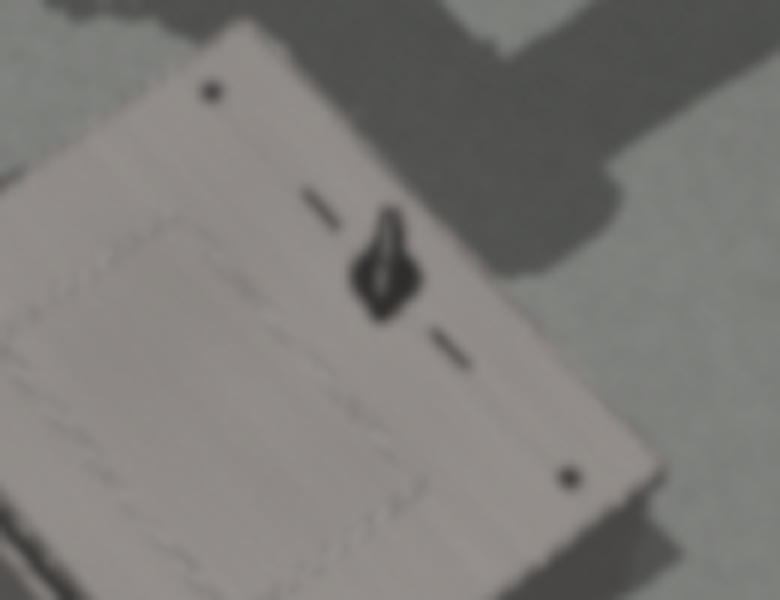

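The top view is blocked by the elbow, apart from the left hole at (75,280). The scene crop shows holes at (211,91) and (569,477), marks at (321,208) and (450,349), and the wing ridge from (393,207) to (380,318).

```bash
python3 - <<'E'
from h import *
s=lambda u,v:(300+(u+.5)/6-.5,220+(v+.5)/6-.5)
P,e=tri((205+75.5/6-.5,200+280.5/6-.5),s(569,477)); print("holeL",P.round(1),e)
for a in (.06,.08,.1,.12,.15):
    z=110+190*np.sin(a)+8*np.cos(a)
    q=[plane("scene",s(*p),z) for p in((569,477),(211,91),(450,349),(321,208))]
    w=[plane("scene",s(*p),z+26+dz) for p,dz in(((393,207),0),((380,318),0))]
    d=w[0]-w[1]; m=(q[2]+q[3])/2; y=q[0]-q[1]
    print(a,round(z,1),"hL",q[0][:2].round(1),"hR",q[1][:2].round(1),"mid",m[:2].round(1),"span",np.linalg.norm(y).round(1),"yaw",np.arctan2(-y[0],y[1]).round(3),"wing ends",w[0][:2].round(1),w[1][:2].round(1),"len",np.linalg.norm(d).round(1),"dirdeg",np.degrees(np.arctan2(d[1],d[0])).round(1))
# blob mask of the wing
im=cv2.imread("pics/scene2.png",0)[250:280,352:376]; print(im)
E
```

```text
holeL [524.3 202.2 127.8] 0.9604727961098647
0.06 129.4 hL [525.3 202.4] hR [531.2 -41.8] mid [528.1  80.1] span 244.2 yaw 0.024 wing ends [513.9  65.3] [552.5 105.1] len 55.4 dirdeg -134.1
0.08 133.2 hL [526.8 203.6] hR [532.7 -39.9] mid [529.6  81.7] span 243.6 yaw 0.024 wing ends [515.5  67. ] [554.  106.7] len 55.3 dirdeg -134.1
0.1 136.9 hL [528.4 204.9] hR [534.2 -38. ] mid [531.1  83.2] span 242.9 yaw 0.024 wing ends [517.1  68.6] [555.4 108.2] len 55.1 dirdeg -134.1
0.12 140.7 hL [529.9 206.1] hR [535.8 -36.1] mid [532.6  84.8] span 242.2 yaw 0.024 wing ends [518.7  70.2] [556.9 109.7] len 55.0 dirdeg -134.1
0.15 146.3 hL [532.2 207.9] hR [538.  -33.3] mid [534.9  87.1] span 241.2 yaw 0.024 wing ends [521.1  72.6] [559.2 112. ] len 54.7 dirdeg -134.1
[[136 139 141 143 143 144 143 142 141 141 140 139 136 126 113 100  90  84
   83  83  83  83  82  82]
 [126 135 140 142 143 143 143 142 142 141 140 140 139 135 126 112  99  91
   84  82  83  81  82  81]
 [109 125 136 140 141 142 144 144 143 142 142 140 139 137 134 124 112 100
   89  84  82  82  82  82]
 [ 97 109 126 136 141 142 14
[... 1999 characters left out ...]
42 142 142 142 143 143 143 137 123 102  92 100 116 128 136 139 140
  140 139 137 140 141 141]
 [142 142 141 141 142 142 143 143 142 136 128 124 127 135 139 140 140 139
  137 131 123 129 138 141]
 [142 142 142 141 142 142 143 143 142 142 140 139 140 142 143 143 141 139
  135 122 106 109 126 137]
 [142 142 142 143 142 142 142 142 143 143 142 143 143 143 143 143 143 140
  137 125 105  94 108 128]
 [140 142 142 143 143 142 142 142 142 143 142 143 142 142 142 143 143 142
  140 134 120 102  97 111]
 [139 141 142 142 143 143 142 142 142 142 142 141 142 142 142 142 142 142
  142 140 133 119 104  98]
 [136 138 140 142 142 142 142 141 141 142 141 142 142 142 142 141 142 143
  143 142 139 133 120 104]]
```

The wing lies at about 46° in the world frame, so it is about 45° clockwise of lined up. Its axis is near (530, 81), and the tool yaw already suits it. I'll approach and then descend.

Request:
{"fn": "servo_tool", "kwargs": {"steps": [0, 0, 0, -0.73, 0.67, 0, 0.6, 0, 0, 0, -0.73, 0.67, 0, 0.6, 0, 0, 0, -0.73, 0.67, 0, 0.6, 0, 0, 0, -0.73, 0.67, 0, 0.6, 0, 0, 0, -0.73, 0.67, 0, 0.6, 0, 0, 0, -0.73, 0.67, 0, 0.6, 0, 0, 0, -0.73, 0.67, 0, 0.6, 0, 0, 0, -0.73, 0.67, 0, 0.6, 0, 0, 0, 0, 0, 0.5, 0.6, 0, 0, 0, 0, 0, 0.5, 0.6, 0, 0, 0, 0, 0, 0, 0.6]}}

```text
time_s: 5.75
eef_pos: [526.6, 86.4, 162.4]
orientation: [1.222, -2.888, -0.001]
force: [-0.0, -0.6, -1.1]
opening: 51.1
grasp_force: 0.0
```

Request:
{"fn": "servo_tool", "kwargs": {"steps": [0, 0, 0, 0.05, -0.21, 0, 0.6, 0, 0, 0, 0, 0, 0.3, 0.6, 0, 0, 0, 0, 0, 0.3, 0.6, 0, 0, 0, 0, 0, 0.27, 0.6, 0, 0, 0, 0, 0, 0, 0.6]}}

```text
time_s: 6.17
eef_pos: [531.1, 79.0, 136.9]
orientation: [1.218, -2.892, -0.001]
force: [-0.4, -0.9, -0.5]
opening: 51.2
grasp_force: 0.0
```

Request:
{"fn": "servo_tool", "kwargs": {"steps": [0, 0, 0, 0, 0, 0, 0, 0, 0, 0, 0, 0, 0, 0, 0, 0, 0, 0, 0, 0, 0, 0, 0, 0, 0, 0, 0, 0, 0, 0, 0, 0, 0, 0, 0, 0, 0, 0, 0, 0, 0, 0], "squeeze": 30}}

```text
time_s: 6.67
eef_pos: [531.3, 80.9, 138.7]
orientation: [1.22, -2.894, -0.004]
force: [-3.1, 4.5, -0.2]
opening: 10.3
grasp_force: 31.3
```

Gripped, with the opening at 10.3 mm. I'll turn it 45.6° counter-clockwise.

Request:
{"fn": "servo_tool", "kwargs": {"steps": [0, 0, 0, 0, 0.07, 0, 0, 0, 0, -0.8, 0, 0, 0, 0, 0, 0, -0.8, 0, 0, 0, 0, 0, 0, -0.8, 0, 0, 0, 0, 0, 0, -0.8, 0, 0, 0, 0, 0, 0, -0.8, 0, 0, 0, 0, 0, 0, -0.8, 0, 0, 0, 0, 0, 0, -0.8, 0, 0, 0, 0, 0, 0, -0.8, 0, 0, 0, 0, 0, 0, -0.8, 0, 0, 0, 0, 0, 0, -0.4, 0, 0, 0, 0, 0, 0, 0, 0, 0, 0, 0]}}

```text
time_s: 7.67
eef_pos: [529.1, 81.5, 138.2]
orientation: [2.246, -2.193, -0.004]
force: [-4.0, 3.3, -0.8]
opening: 10.7
grasp_force: 35.7
```

```bash
python3 - <<'E'
from h import *
o=get_obs(); M=R.from_rotvec(o["orientation"]).as_matrix()
print("tool y deg",np.degrees(np.arctan2(M[1,1],M[0,1])),o["eef_pos"],o["force"],o["wrist_torque"],"j",np.round(o["joint_pos"],3))
cv2.imwrite("pics/scene3.png",np.mean([optics.camera("scene") for _ in range(3)],0).astype(np.uint8)[:,:,::-1])
cv2.imwrite("pics/s3.png",cv2.resize(cv2.imread("pics/scene3.png")[210:310,290:420],None,fx=6,fy=6,interpolation=cv2.INTER_CUBIC))
E
```

```text
tool y deg -178.65394882147717 [529.10798852  81.45805638 138.19156792] [-4.02597959  3.27194146 -0.83845215] [ 1.28546667  1.46798646 -0.02445738] j [ 0.455  0.324 -0.339 -0.002 -0.91  -0.43 ]
```

View pics/s3.png

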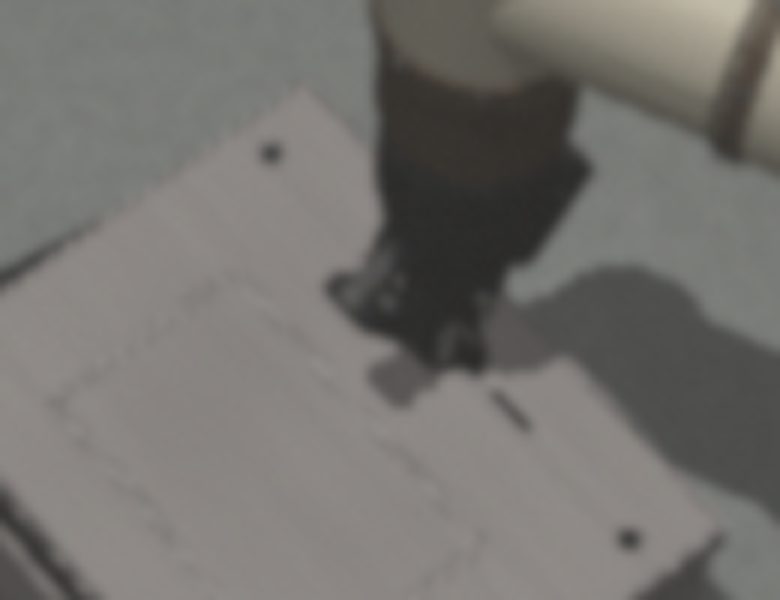

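The scene view shows the fingers on the wing, with the left mark at (512,412) continuing the wing line; the tool yaw reads 181.35°, which is lined up. Now I'll press down gently, watching the force.

Request:
{"fn": "servo_tool", "kwargs": {"steps": [0, 0, 0, 0, 0, 0, 0, 0, 0, 0, 0, 0, 0.1, 0, 0, 0, 0, 0, 0, 0.1, 0, 0, 0, 0, 0, 0, 0.1, 0, 0, 0, 0, 0, 0, 0, 0], "squeeze": 60}}

```text
time_s: 8.23
eef_pos: [527.7, 81.4, 129.0]
orientation: [2.241, -2.195, -0.007]
force: [-9.5, 5.0, 3.7]
opening: 9.6
grasp_force: 59.8
```

Request:
{"fn": "servo_tool", "kwargs": {"steps": [0, 0, 0, -0.04, 0.07, 0, 0, 0, 0, 0, 0, 0, 0.1, 0, 0, 0, 0, 0, 0, 0.1, 0, 0, 0, 0, 0, 0, 0, 0]}}

```text
time_s: 8.57
eef_pos: [527.4, 81.5, 125.2]
orientation: [2.244, -2.194, -0.001]
force: [-9.0, -0.1, 10.4]
opening: 9.5
grasp_force: 60.6
```

Request:
{"fn": "servo_tool", "kwargs": {"steps": [0, 0, 0, 0, 0.07, 0.07, 0, 0, 0, 0, 0, 0, 0.07, 0, 0, 0, 0, 0, 0, 0, 0]}}

```text
time_s: 8.82
eef_pos: [527.3, 81.6, 124.1]
orientation: [-2.247, 2.194, -0.005]
force: [-9.8, -2.5, 21.1]
opening: 9.4
grasp_force: 62.2
```

Request:
{"fn": "servo_tool", "kwargs": {"steps": [0, 0, 0, 0, 0, 0.07, 0, 0, 0, 0, 0, 0, 0.07, 0, 0, 0, 0, 0, 0, 0, 0]}}

```text
time_s: 9.07
eef_pos: [527.2, 81.5, 123.4]
orientation: [-2.249, 2.192, -0.006]
force: [-19.1, -1.1, 39.5]
opening: 9.7
grasp_force: 65.2
```

Request:
{"fn": "servo_tool", "kwargs": {"steps": [0, 0, 0, 0, 0.1, -0.08, 0, 0, 0, 0, 0, 0, 0, 0, 0, 0, 0, 0, 0, 0, 0]}}

```text
time_s: 9.32
eef_pos: [527.0, 81.6, 123.9]
orientation: [-2.245, 2.189, -0.011]
force: [-5.0, -5.1, 22.1]
opening: 9.3
grasp_force: 62.7
```

```bash
python3 - <<'E'
from h import *
for n in("scene","top"):
    cv2.imwrite(f"pics/{n}4.png",np.mean([optics.camera(n) for _ in range(3)],0).astype(np.uint8)[:,:,::-1])
o=get_obs(); M=R.from_rotvec(o["orientation"]).as_matrix()
print("tool y deg",np.degrees(np.arctan2(M[1,1],M[0,1])),o["eef_pos"],o["force"],o["wrist_torque"],"tilt",M[:,2].round(3))
t=cv2.imread("pics/top4.png")[190:280,190:330]; s=cv2.imread("pics/scene4.png")[215:335,285:425]
c=np.zeros((500,790,3),np.uint8); a=cv2.resize(t,(390,251),interpolation=cv2.INTER_CUBIC); b=cv2.resize(s,(400,343),interpolation=cv2.INTER_CUBIC)
c[:251,:390]=a; c[:343,390:]=b; cv2.imwrite("pics/c4.png",c[:343])
E
```

```text
tool y deg -178.55349790083264 [527.05947288  81.59021828 123.87671597] [-5.60416628 -3.9915581  21.83894308] [-1.04104994  1.70001969 -0.00860307] tilt [ 0.009 -0.001 -1.   ]
```

View pics/c4.png

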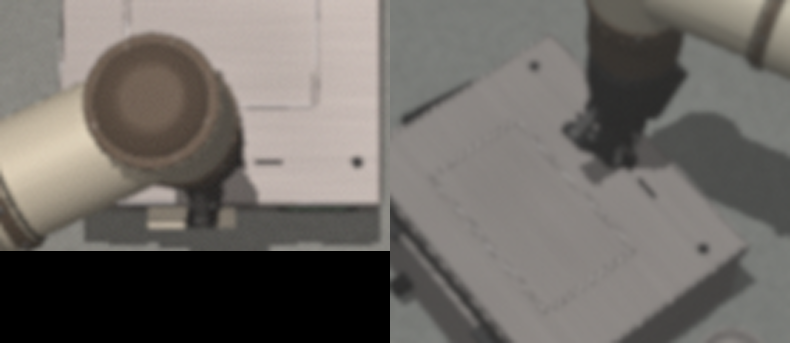

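The right hole is visible in both views, at about (318,248) in top and (335,238) in scene; the left hole is at (395,302) in scene. I'll measure the lid height from these.

```bash
python3 - <<'E'
from h import *
def cen(f,u,v,r=4):
    g=cv2.imread(f"pics/{f}.png",0).astype(float); u,v=round(u),round(v)
    w=g[v-r:v+r+1,u-r:u+r+1]; w=np.clip(np.median(w)-8-w,0,None)
    Y,X=np.mgrid[v-r:v+r+1,u-r:u+r+1]; return (X*w).sum()/w.sum(),(Y*w).sum()/w.sum()
T4=cen("top4",318.1,247.8);S4R=cen("scene4",335.4,238.1);S4L=cen("scene4",394.6,301.8)
S2R=cen("scene2",335.2,235.2);S2L=cen("scene2",394.8,299.5);T2=cen("top2",217.5,246.6)
T0L=cen("top0",206,209.3);T0R=cen("top0",318.3,209.5);S0L=cen("scene0",378.6,291.1);S0R=cen("scene0",315,221.9)
for n,a,b in(("0L",T0L,S0L),("0R",T0R,S0R),("2L",T2,S2L),("4R",T4,S4R)): P,e=tri(a,b); print(n,np.round(P,1),round(e,2))
print(np.round([S2R,S4R,S2L,S4L],2))
for z in (118,124,128): print(z,[plane("scene",p,z)[:2].round(1) for p in(S4L,S4R,S2L,S2R)],"top4R",plane("top",T4,z)[:2].round(1),"top2L",plane("top",T2,z)[:2].round(1))
E
```

```text
0L [591.8 203.9 251.9] 0.92
0R [597.7 -41.  251.5] 0.19
2L [524.2 202.4 127.3] 0.83
4R [528.9 -42.6 111.5] 0.13
[[334.85 234.83]
 [335.07 237.67]
 [394.51 299.23]
 [394.16 301.57]]
118 [array([525.7, 203.8]), array([531.5, -39.5]), array([520.7, 199.1]), array([526.5, -47.1])] top4R [528.2 -42.6] top2L [524.9 204.8]
124 [array([528.1, 205.7]), array([533.9, -36.5]), array([523.2, 201.1]), array([529. , -44.1])] top4R [527.5 -42.6] top2L [524.2 203.5]
128 [array([529.7, 207. ]), array([535.5, -34.5]), array([524.8, 202.4]), array([530.6, -42.1])] top4R [527.  -42.6] top2L [523.8 202.6]
```

The lid has dropped about 12 mm, which puts it home. The force slope (1.76 N/mm, then stiff above about 12 N) agrees with the seal and then the stop. I'll check that the hold is steady, then hand in.

Request:
{"fn": "servo_tool", "kwargs": {"steps": [0, 0, 0, 0, 0, 0, 0, 0, 0, 0, 0, 0, 0, 0, 0, 0, 0, 0, 0, 0, 0, 0, 0, 0, 0, 0, 0, 0, 0, 0, 0, 0, 0, 0, 0, 0, 0, 0, 0, 0, 0, 0, 0, 0, 0, 0, 0, 0, 0, 0, 0, 0, 0, 0, 0, 0, 0, 0, 0, 0, 0, 0, 0]}}

```text
time_s: 10.37
eef_pos: [527.1, 81.6, 123.9]
orientation: [-2.245, 2.189, -0.011]
force: [-5.3, -4.7, 22.6]
opening: 9.5
grasp_force: 62.8
```

```bash
python3 -c "
from rig import ticket; print(ticket.hand_in())"
```

```text
the job is handed in; nothing more can be done
None
```

I handed the job in at about 10.4 s with the arm still holding the lid down: it reads as fully home under about 22 N, and the wing is lined up with the marks and not locked. The hand-in gave no verdict.

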